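# Refill the water softener with block salt

### The arm

A 6-joint arm with a two-finger parallel gripper is mounted at the origin on a cart in front of the work surface, level with it; the furniture and walls round the work are solid. World frame = base frame: x ahead of the robot, y to its left, z up, the work surface at z = 0. Lengths are in mm, angles in rad, forces in N, time in s.
With the tool pointing down it reaches from about 350 to 775 mm from the base axis. Payload 7.3 kg.
Tool frame: the origin (TCP) lies on the mounting face of the last link; the fingertips stand 178 mm ahead of it and the grasp point (between the pads) lies 159 mm ahead of it; z points along the fingers, y is the line along which they close (so a half turn about z gives the same grasp; the last joint's range is limited). The gripper opens to 92 mm and grips with 3 to 60 N. Pads are 19 mm wide; open, the fingers measure 130 mm over their backs; the gripper's body (75 mm by 190 mm) begins 47 mm behind the grasp point.
Start: joints at [1.06, 0.342, 1.524, -0, 1.275, -0.146], TCP at [187.279, 490.463, 404.741] pointing down, gripper open.
Joint ranges: [-2.53, 2.53], [-0.77, 2.02], [0.04, 2.7], [-1, 4.14], [0.28, 2.66], [-3.11, 3.11]. Speed limits (rad/s): [2.57, 2.57, 3.14, 3.14, 3.14, 3.14].

### API

Orientations are given as [roll, pitch, yaw] about the fixed x, y, z axes, in that order (R = Rz(yaw) Ry(pitch) Rx(roll)).
In Python, from plant import bot, optics, telemetry gives the robot as it stands (bot), with the cameras (optics) and the readings (telemetry).
- The arm moves only by the tool shift_gripper, called after "Call:" as a command line: name --argument value ..., lists and objects as JSON in quotes. Schema: {"type":"object","properties":{"rows":{"type":"array","items":{"type":"object","properties":{"finger_gap":{"type":"number"},"d":{"type":"array","items":{"type":"number"},"minItems":3,"maxItems":3},"rz":{"type":"number"}},"additionalProperties":false,"required":["finger_gap"]},"minItems":1,"maxItems":5},"only":{"type":"string"},"quiet":{"type":"boolean"},"lines":{"type":"string"}},"required":["rows"],"additionalProperties":false}. rows is a list of rows, 1 to 5 of them, each an object with the fields finger_gap (the finger opening in mm), d (a list: dx, dy, dz in normalised numbers (1 is 300 mm)), rz (a turn about the tool's z in parts of the range, where 1.0 means 4 rad); a field left out counts as zero (the opening has to be given); each row is the pose to reach, as a shift and turn from the pose commanded when the call began, along the tool's axes at that moment; what a row does not reach only later rows make up. A row lasts 1/8 s, in which the tool goes at most 62.5 mm and 0.188 rad, less where a joint would pass 70% of its speed; a pose out of reach is approached as far as the arm can. The fingers move at their own pace and stop on an object; the grip force is fixed at half the most. Time passes only in rows, so rows that do not move let the fingers close. The tool returns the time, the measured TCP pose, the force, the opening and the grip force at its end. only (a regular expression) keeps the lines of the reply that match it, lines (a string "A,B") keeps lines A to B, and quiet returns only ok. Input that does not fit is refused with a message, and nothing moves.
- telemetry.get_obs(): the state, without advancing time (a new reading comes with each control period).
- optics.capture(name): name is "side" or "top" or "wrist"; returns a dict with "color" (400x640x3 uint8, red, green, blue), "K" (3x3 intrinsics, pixels), "R" (3x3) and "t" (3): a world point X has camera coordinates R X + t. Camera axes: x right, y down, z forward; pixel columns grow to the right and rows downward; lengths in mm; the calibration is good to about 2 mm. The wrist camera is an equidistant fisheye: a pixel r from the principal point sees the ray r / f radians off the axis. A picture is of the moment at which its call begins. There is no depth.
- bot.close_job(): hands the job in; it is judged then, once.
The state is a dict: "time": time; "joint_positions": joint angles; "dq": joint speeds; "tau": joint torques, N m; "tool_pos": TCP position; "tcp_rot": TCP orientation; "contact_force": force on the tool from outside, world axes, zero at the start; "moment": the same for the moment, N m; "grip_width": finger opening in mm; "finger_force": force on a finger pad.
Only numpy, scipy, OpenCV 4.12 (cv2) and the standard library are available. Lean on these libraries where they do the work, as an engineer would, in place of code of your own. Each camera call takes 0.05 s, during which the arm holds its last target. There are 200 camera calls.

### The job

Refill the small water softener: lower the fresh salt block into the free half of its tank, standing upright on the tank floor beside the half-used block. Then lower the lid gently until it is fully shut, without letting it drop, and turn the water back on by opening the red handwheel valve all the way. Do not drop the block in, and leave the other things where they are.

Things in the scene. Friction and masses are not known exactly. Their poses are not given: they have to be found in the camera images.
- softener: White water softener cabinet, fixed, 130 deep (x) x 210 wide (y) x 100 mm high, top open: the salt tank, inside 118 x 198 mm, walls 6 mm, floor 14 mm above the origin. Origin at the centre of its underside, x to its rear (away from the robot), y to its left, z up. Copper pipes 46 mm high run back to the wall at y = -180 mm (with the valve in it) and y = -75 mm (behind the cabinet).
- salt_place (a point): Point on the tank floor in the middle of the free half (30 mm left of the cabinet's centre line); axes as the softener's. About 69 mm are free to its left (+y), 77 mm to its right up to the fixed half-used block (about 39 mm high), and 59 mm each way along x. The tank's rim is 86 mm above it.
- salt_block: Fresh white salt block, loose, about 0.5 kg, standing upright: 90 long (x) x 40 thick (y) x 70 mm high (z), with a scored line round its middle; origin at the centre of its underside. Grasp it across the 40 mm from above.
- lid (a joint): Grey lid hinged along the rear rim of the tank: 0 = shut flat on the rim, grows as it opens; starts leaning a little back (1.62 to 1.85 rad), stop at 1.95. 0.35 kg; the hinge rubs enough to hold it near upright, but below about 1.2 rad it falls shut if not held.
- lid_hinge (a point): Middle of the lid's hinge line, at the rear rim of the tank 101 mm above the softener's origin; axes as the softener's; the hinge line runs along its y.
- lid_handle (a point): Centre of the lid's black handle: round bar 13 mm thick, 120 mm long, parallel to the hinge line and 175 mm from it, on a stub at each end, with 32 mm clear between bar and lid edge for a finger. Axes turn with the lid: x from handle to hinge, y along the bar. With the lid shut the bar is 101 mm above the softener's origin, 45 mm in front of the cabinet.
- valve_wheel (a joint): Turning of the red handwheel in rad: 0 = shut, grows counter-clockwise seen from above, 2.8 = fully open (stop). Starts at 0 to 0.25, stays where it is left; needs about 0.1 N m. The wheel and its stem rise 4.5 mm per rad as it opens (12.6 mm over the whole travel).
- wheel_grip (a point): Centre of the red handwheel's rim, on its upright axis; rim 63 mm across outside and 11 mm high, 140 mm above the softener's origin when shut; it rises with the wheel. It can be gripped across the rim from above.
- soap_pump: White pump soap bottle with a green band, 65x80x182 mm, bystander; origin at the centre of its underside.
- dish_soap: Green dish-soap bottle, 50x79x250 mm, bystander; origin at the centre of its underside.
- jar: White jar with a red cap, 80x81x145 mm, bystander; origin at the centre of its underside.
- scissors: Blue-handled scissors lying flat, 87x199x9 mm, bystander; origin at the middle of their underside.
- peg: Wooden clothes peg lying flat, 15x72x12 mm, bystander; origin at the centre of its underside.

How it is judged (in metres and radians):
On the way, in this order (a step that is already met when the one before it is completed fails the run):
1. the fresh block stands upright on the tank floor in the free half, let go (z of salt_block in the frame of salt_place between -0.006 and 0.008 m and x of salt_block in the frame of salt_place between -0.05 and 0.05 m and y of salt_block in the frame of salt_place between -0.062 and 0.055 m and angle between salt_block's own z axis and vertical below 0.15 rad and contact force between the fingers and salt_block below 0.5 N), for 0.2 s.
2. the lid is fully shut (value of joint lid below 0.04 rad), for 0.2 s.
At the end, for the whole second after the job is handed in: The fresh block stands upright (within 0.15 rad) and at rest on the tank floor (within 8 mm) inside the free half of the tank, the lid is shut (within 0.04 rad) and the handwheel is open to its stop (past 2.5 of its 2.8 rad) (z of salt_block in the frame of salt_place between -0.006 and 0.008 m and x of salt_block in the frame of salt_place between -0.05 and 0.05 m and y of salt_block in the frame of salt_place between -0.062 and 0.055 m and angle between salt_block's own z axis and vertical below 0.15 rad and linear speed of salt_block below 0.03 m/s and value of joint lid below 0.04 rad and value of joint valve_wheel above 2.5 rad); the robot touches nothing.
It fails at once if the lid drops or slams shut (closing faster than 2.5 rad/s over the last 0.25 rad) (value of joint lid below 0.25 rad and velocity of joint lid below -2.5 rad/s).
It fails at once if the block is dropped into the tank (faster than 0.8 m/s within it) (horizontal distance between salt_block and salt_place below 0.08 m and z of salt_block in the frame of salt_place below 0.11 m and linear speed of salt_block above 0.8 m/s).
It fails at once if a bystander is moved by more than 30 mm (distance of any of soap_pump, dish_soap, jar, scissors, peg from where it was at the start of the episode above 0.03 m).
It also fails if it takes over 72 s, if anything falls off the work surface, if the arm or the gripper's body presses on something with over 40 N, if the wrist force passes 120 N, or if a joint passes its speed limit or range.

## Working session

There is one attempt and no reset: what is moved stays moved. The work goes in short steps, Python scripts to look and compute and a tool call to move; the robot and the scene stay as the last step left them, time stands still between calls to the robot, and variables do not carry over. Pictures are saved under pics/ and viewed, at most 10 in all, crops included, and the job is handed in when it is done.

```bash
ls; mkdir -p pics
```

Run:
```python
from plant import bot, optics, telemetry
import cv2
for n in ("side","top"):
    c=optics.capture(n); cv2.imwrite(f"pics/{n}0.png",c["color"][:,:,::-1]); print(n,c["K"],c["R"],c["t"])
print(telemetry.get_obs())
```

```text
pics
plant.py
side [[503.89408759   0.         313.0803483 ]
 [  0.         503.89408759 201.75477256]
 [  0.           0.           1.        ]] [[ 0.97723066 -0.21098796  0.02245691]
 [-0.11346444 -0.60907974 -0.78495076]
 [ 0.17929321  0.76452989 -0.61915102]] [-593.56817477  136.41247459 1107.29540623]
top [[413.58808236   0.         315.35957606]
 [  0.         413.58808236 196.29240926]
 [  0.           0.           1.        ]] [[-0.01355214 -0.99848133 -0.05339816]
 [-0.98591686  0.02224581 -0.16575004]
 [ 0.16668621  0.05039988 -0.98472106]] [ -21.82329338  593.31501668 1053.96978029]
{'time': 0.1, 'joint_positions': array([ 1.06002454e+00,  3.42662772e-01,  1.52488978e+00,  1.79563491e-05,
        1.27543484e+00, -1.45981552e-01]), 'dq': array([ 1.68500614e-03, -1.53848096e-03, -1.24425194e-03,  5.68752064e-06,
        2.25418332e-03, -1.90993389e-03]), 'tau': array([ 4.17209094e-04, -4.32007992e+01, -2.44694692e+01,  7.17359595e-02,
        5.26283006e-02, -6.23752817e-05]), 'tool_pos': array([187.20728228, 490.36640767, 404.12032054]), 'tcp_rot': array([-3.14021525e+00, -2.19872505e-04,  2.77679702e+00]), 'contact_force': array([ 0.21315112,  0.62016737, -0.74259778]), 'moment': array([ 0.03187783, -0.03404803, -0.0402987 ]), 'finger_force': 0.0, 'grip_width': 91.82846255380382}
```

View pics/side0.png

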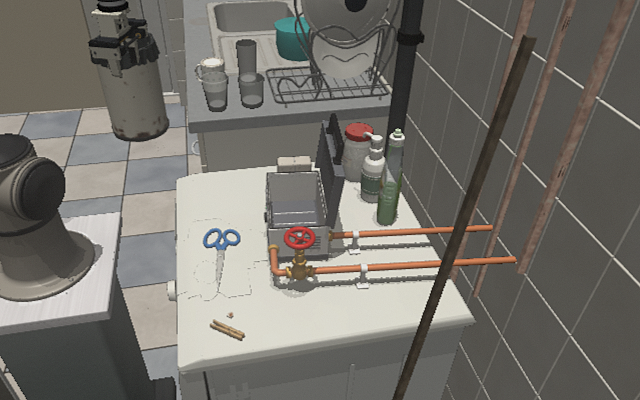

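View pics/top0.png

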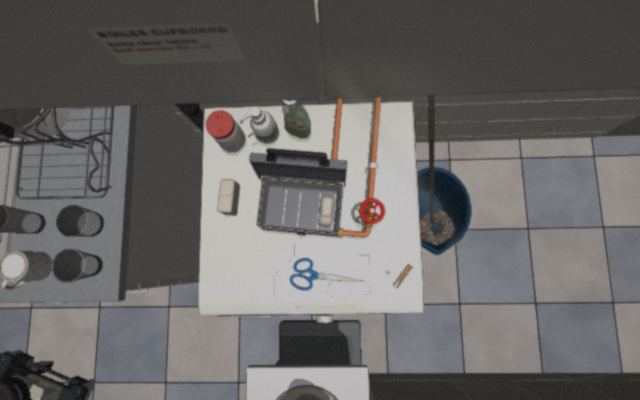

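The side view shows the softener at about (300,215), with its lid leaning back. The wheel is at (300,238), the scissors at (221,255) and the peg at (227,330). In the top view, the block is at (228,197), the tank corners are around (262,180) to (340,235), and the wheel is at (372,211). I'll enlarge crops to read these more closely.

Run:
```python
import cv2
a=cv2.imread("pics/top0.png"); cv2.imwrite("pics/tc.png",cv2.resize(a[140:260,205:395],None,fx=4.2,fy=4.2,interpolation=cv2.INTER_CUBIC))
a=cv2.imread("pics/side0.png"); cv2.imwrite("pics/sc.png",cv2.resize(a[110:290,240:420],None,fx=3.3,fy=3.3,interpolation=cv2.INTER_CUBIC))
```

```text
(no output)
```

View pics/tc.png

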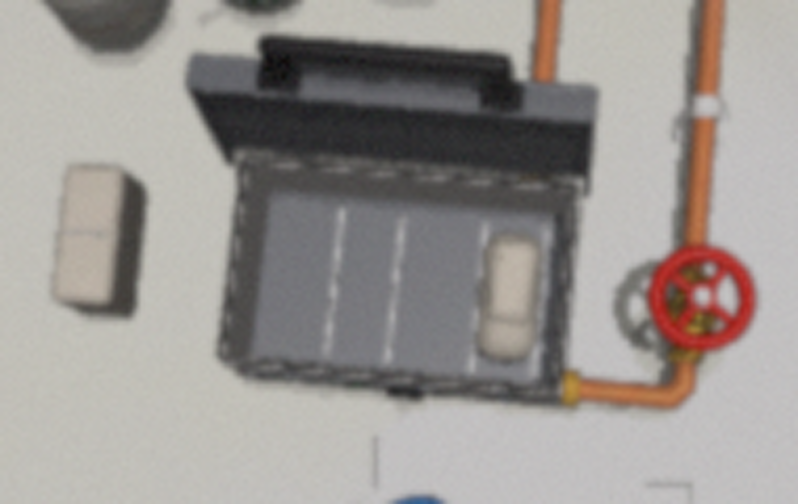

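View pics/sc.png

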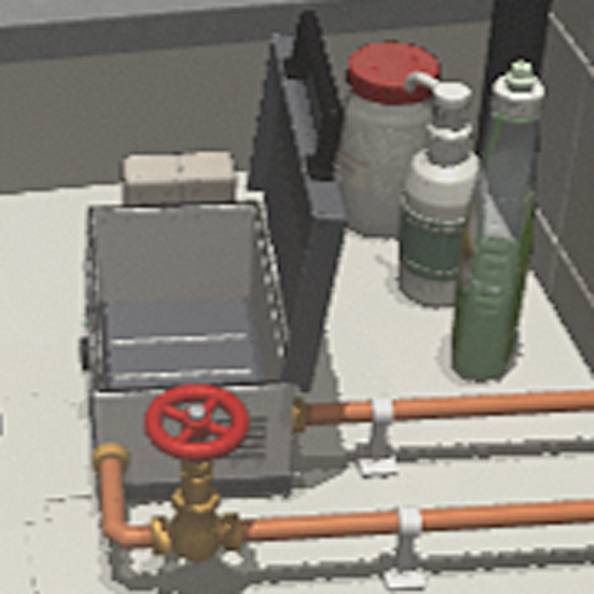

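The top crop shows the outer rim corners at FL(222,364), FR(566,402), RL(237,155) and RR(582,187). The block's top face corners are (66,165), (126,167), (110,303) and (53,300). The wheel centre is (703,298), and the handle bar runs (262,45) to (510,65). In the side crop the rim corners are L-front (90,205), R-front (95,387) and R-rear (293,387), and the wheel is at (198,422).

Create h.py:
```python
import numpy as np
from scipy.optimize import least_squares
K={'side':(503.894,313.08,201.755,np.array([[0.97723066,-0.21098796,0.02245691],[-0.11346444,-0.60907974,-0.78495076],[0.17929321,0.76452989,-0.61915102]]),np.array([-593.568,136.412,1107.295])),
'top':(413.588,315.36,196.292,np.array([[-0.01355214,-0.99848133,-0.05339816],[-0.98591686,0.02224581,-0.16575004],[0.16668621,0.05039988,-0.98472106]]),np.array([-21.823,593.315,1053.97]))}
def proj(n,X):
    f,cx,cy,R,t=K[n]; c=R@np.asarray(X,float)+t
    return np.array([f*c[0]/c[2]+cx,f*c[1]/c[2]+cy])
def back(n,px,z):
    f,cx,cy,R,t=K[n]; d=R.T@np.array([(px[0]-cx)/f,(px[1]-cy)/f,1]); o=-R.T@t
    return o+d*(z-o[2])/d[2]
def T(x): return np.array([205+(x[0])/4.2,140+x[1]/4.2])
def S(x): return np.array([240+x[0]/3.3,110+x[1]/3.3])
def pose(p,l): 
    c,s=np.cos(p[2]),np.sin(p[2]); return np.array([p[0]+c*l[0]-s*l[1],p[1]+s*l[0]+c*l[1],l[2]])
```

Run:
```python
from h import *
ob=[('top',T((222,364)),(-65,105,100)),('top',T((566,402)),(-65,-105,100)),('top',T((237,155)),(65,105,100)),('top',T((582,187)),(65,-105,100)),
('side',S((90,205)),(-65,105,100)),('side',S((95,387)),(-65,-105,100)),('side',S((293,387)),(65,-105,100))]
for sub in (ob,ob[:4],ob[4:]):
    f=lambda p:np.concatenate([proj(n,pose(p,l))-u for n,u,l in sub])
    r=least_squares(f,[500,0,0],x_scale=[100,100,.1]); print(r.x.round(3),r.fun.round(1))
    if sub is ob: p=r.x
w=np.mean([back('top',T((703,298)),145)],0); print('wheel',w, back('side',S((198,418)),145)); print('place',pose(p,(0,30,14)))
c,s=np.cos(p[2]),np.sin(p[2])
d=w[:2]-p[:2]; print('wheel local',c*d[0]+s*d[1],-s*d[0]+c*d[1])
b=[back('top',T(q),70) for q in ((66,165),(126,167),(110,303),(53,300))]; print('block',np.mean(b,0),np.round(b,1))
# lid angle fit from handle ends (bar at hinge x=65,z=101, radius 175)
hb=[('top',T((264,44)),60),('top',T((510,64)),-60)]
def g(q): return np.concatenate([proj(n,pose(p,(65-175*np.cos(q[0]),q[1]+y,101+175*np.sin(q[0]))))-u for n,u,y in hb])
r=least_squares(g,[1.7,0]); print('lid',r.x,r.fun); print('handle',pose(p,(65-175*np.cos(r.x[0]),0,101+175*np.sin(r.x[0]))))
print([back('side',S(q),70) for q in ((123,155),(235,155),(125,178),(236,177))])
```

```text
[ 5.63601e+02  4.14800e+00 -1.18000e-01] [-1.8 -0.7 -0.9 -1.4  1.1 -1.   0.1 -1.1 -1.9  0.5 -1.4  2.5 -0.1 -0.3]
[ 5.60899e+02  3.17300e+00 -1.11000e-01] [-1.3  0.7 -0.3 -0.6  1.2  0.3  0.4 -0.4]
[ 5.6738e+02  6.5790e+00 -1.3800e-01] [ 0.3 -0.5 -0.7  1.2  0.4 -0.8]
wheel [ 537.82136787 -173.8939276   145.        ] [ 540.2207064  -175.07738156  145.        ]
place [567.14492213  33.9377451   14.        ]
wheel local -4.569673378310554 -179.84039910173794
block [596.58781097 202.82792366  70.        ] [[640.9 218.5  70. ]
 [638.7 179.9  70. ]
 [552.  188.4  70. ]
 [554.7 224.6  70. ]]
lid [1.69913468 0.39889344] [ 1.74823859 -0.00539268 -1.72207661  0.07740511]
handle [650.38718063  -6.1754495  274.560788  ]
[array([557.20635819, 224.87071359,  70.        ]), array([645.81114639, 208.90124981,  70.        ]), array([553.60183332, 192.03507587,  70.        ]), array([640.00076594, 177.80629049,  70.        ])]
```

Add to h.py:
```python
def go(x,y,z,yaw):
    "shift in tool axes to reach grasp point (x,y,z) & yaw"
    from plant import bot, optics, telemetry
    from scipy.spatial.transform import Rotation as Ro
    o=telemetry.get_obs(); R=Ro.from_euler('xyz',o['tcp_rot']).as_matrix()
    d=R.T@(np.array([x,y,z+159])-o['tool_pos']); a=(o['tcp_rot'][2]-yaw+np.pi)%(2*np.pi)-np.pi
    print('t',round(o['time'],2),'shift',d.round(1),'turn',round(a,3),'norm',np.linalg.norm(d).round(),'grip',o['grip_width'].round(1),'F',o['contact_force'].round(1))
```

Run:
```python
from h import *
go(597,202,150,3.03); go(597,202,50,3.03)
# pole triangulation: side point s -> ray, top line
def ray(n,u):
    f,cx,cy,R,t=K[n]; return -R.T@t, R.T@np.array([(u[0]-cx)/f,(u[1]-cy)/f,1])
o1,d1=ray('top',(430.5,95)); o2,d2=ray('top',(433,200)); n=np.cross(d1,d2)
for u in ((420,343),(450,256),(480,170),(525,40)):
    o,d=ray('side',u); print(o+d*(n@(o1-o))/(n@d))
```

```text
Traceback (most recent call last):
  File "h.py", line 21, in go
    print('t',round(o['time'],2),'shift',d.round(1),'turn',round(a,3),'norm',np.linalg.norm(d).round(),'grip',o['grip_width'].round(1),'F',o['contact_force'].round(1))
                                                                                                              ^^^^^^^^^^^^^^^^^^^^^
AttributeError: 'float' object has no attribute 'round'
```

```bash
sed -i "s/o\['grip_width'\].round(1)/round(o['grip_width'],1)/" h.py
```

Run:
```python
from h import *
go(597,202,150,3.03); go(597,202,50,3.03)
def ray(n,u):
    f,cx,cy,R,t=K[n]; return -R.T@t, R.T@np.array([(u[0]-cx)/f,(u[1]-cy)/f,1])
o1,d1=ray('top',(430.5,95)); o2,d2=ray('top',(433,200)); n=np.cross(d1,d2)
for u in ((420,343),(450,256),(480,170),(525,40)):
    o,d=ray('side',u); print((o+d*(n@(o1-o))/(n@d)).round())
```

```text
t 0.1 shift [-485.7 -123.1   95.2] turn -0.253 norm 510.0 grip 91.8 F [ 0.2  0.6 -0.7]
t 0.1 shift [-485.7 -122.9  195.2] turn -0.253 norm 538.0 grip 91.8 F [ 0.2  0.6 -0.7]
[ 740. -358.    0.]
[ 782. -318.  185.]
[ 818. -284.  342.]
[ 863. -240.  540.]
```

The rows are not in the units I measure in: shifts go in shares of 300 mm and turns go in shares of 4 rad. I convert before sending: -300 mm / 300 = -1, -240 mm / 300 = -0.8, -0.253 rad / 4 = -0.0633.

Call:
shift_gripper --rows '[{"finger_gap": 92,"d": [-0.2,-0.05,0.0333],"rz": -0.0125},{"finger_gap": 92,"d": [-0.4,-0.1,0.08],"rz": -0.025},{"finger_gap": 92,"d": [-0.6,-0.15,0.12],"rz": -0.0375},{"finger_gap": 92,"d": [-0.8,-0.2,0.16],"rz": -0.05},{"finger_gap": 92,"d": [-1,-0.2533,0.2],"rz": -0.0633}]'

```text
time: 0.72
tool_pos: [439.6, 312.7, 344.7]
tcp_rot: [3.142, -0.0, 3.032]
contact_force: [1.1, 1.3, -0.0]
grip_width: 91.8
finger_force: 0.0
```

Call:
shift_gripper --rows '[{"finger_gap": 92,"d": [-0.2,0,0.0333]},{"finger_gap": 92,"d": [-0.4,0,0.0667]},{"finger_gap": 92,"d": [-0.6,0,0.1]},{"finger_gap": 92,"d": [-0.65,0,0.1167]},{"finger_gap": 92,"d": [-0.65,0,0.1167]}]'

```text
time: 1.35
tool_pos: [632.6, 291.6, 308.3]
tcp_rot: [-3.141, -0.003, 3.028]
contact_force: [-0.6, 0.7, 0.3]
grip_width: 92.1
finger_force: 0.0
```

Run:
```python
from h import *
go(597,202,100,3.03)
```

```text
t 1.35 shift [ 25.2 -93.   49.4] turn -0.002 norm 108.0 grip 92.1 F [-0.6  0.7  0.3]
```

In the tool's units: -93 mm / 300 = -0.31, -46 mm / 300 = -0.1533.

Call:
shift_gripper --rows '[{"finger_gap": 92,"d": [0.04,-0.1533,0]},{"finger_gap": 92,"d": [0.0833,-0.31,0]},{"finger_gap": 92,"d": [0.0833,-0.31,0]}]'

```text
time: 1.72
tool_pos: [594.9, 200.8, 311.0]
tcp_rot: [-3.141, -0.001, 3.028]
contact_force: [0.1, 1.3, -0.3]
grip_width: 92.1
finger_force: 0.0
```

Run:
```python
from h import *
from plant import bot, optics, telemetry
import cv2
go(597,202,50,3.03)
c=optics.capture("wrist"); print(c["K"],c["R"],c["t"])
t=optics.capture("top")["color"][140:260,205:395,::-1]
cv2.imwrite("pics/w1.png",np.hstack([cv2.resize(c["color"][:,:,::-1],(480,300)),cv2.resize(t,(320,300))]))
```

```text
t 1.73 shift [ -2.1   1.6 102. ] turn -0.002 norm 102.0 grip 92.1 F [ 0.1  1.3 -0.3]
[[309.70691629   0.         315.75665771]
 [  0.         309.70691629 199.18245491]
 [  0.           0.           1.        ]] [[ 0.11404926  0.99347442 -0.00115614]
 [ 0.94465501 -0.1080844   0.30974938]
 [ 0.30760313 -0.03641884 -0.95081754]] [-267.23664594 -549.41906538  127.94137206]
```

View pics/w1.png

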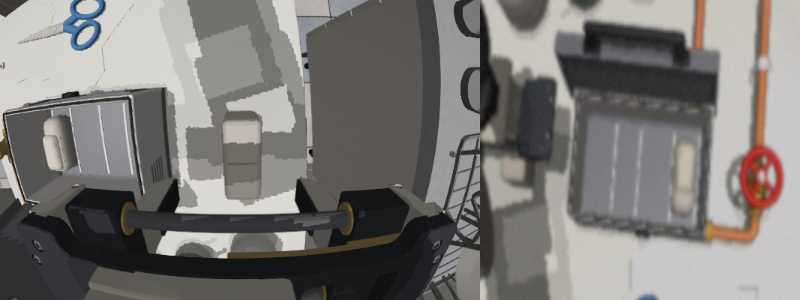

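The wrist view shows the block (centre about (243,155)) centred between the fingertips (about 177 and 297) and aligned with them. I'll descend, staying slightly high to clear the cabinet rim.

In the tool's units: 93 mm / 300 = 0.31, 80 mm / 300 = 0.2667.

Call:
shift_gripper --rows '[{"finger_gap": 92,"d": [0.0133,0.0067,0.1667]},{"finger_gap": 92,"d": [0.0133,0.0067,0.2667]},{"finger_gap": 92,"d": [0.0133,0.0067,0.31]},{"finger_gap": 92,"d": [0.0133,0.0067,0.31]},{"finger_gap": 38,"d": [0.0133,0.0067,0.31]}]'

```text
time: 2.45
tool_pos: [593.6, 205.6, 218.7]
tcp_rot: [3.141, 0.003, 3.03]
contact_force: [-0.2, -0.2, 0.3]
grip_width: 85.8
finger_force: 0.0
```

Call:
shift_gripper --rows '[{"finger_gap": 30},{"finger_gap": 30},{"finger_gap": 30},{"finger_gap": 30}]'

```text
time: 2.95
tool_pos: [593.0, 205.0, 217.4]
tcp_rot: [3.141, 0.0, 3.03]
contact_force: [-0.0, -0.9, -0.4]
grip_width: 46.5
finger_force: 0.0
```

Call:
shift_gripper --rows '[{"finger_gap": 30},{"finger_gap": 30},{"finger_gap": 30}]'

```text
time: 3.32
tool_pos: [593.1, 205.3, 217.4]
tcp_rot: [3.141, 0.0, 3.03]
contact_force: [-0.1, 2.9, 1.0]
grip_width: 39.8
finger_force: 29.8
```

Call:
shift_gripper --rows '[{"finger_gap": 30,"d": [0,0,-0.1667]},{"finger_gap": 30,"d": [0,0,-0.3333]},{"finger_gap": 30,"d": [0.0333,0,-0.4833]},{"finger_gap": 30,"d": [0.1,0,-0.4833]},{"finger_gap": 30,"d": [0.1,0,-0.4833]}]'

```text
time: 3.95
tool_pos: [562.0, 208.4, 361.6]
tcp_rot: [-3.14, -0.003, 3.03]
contact_force: [-0.5, -0.2, -5.7]
grip_width: 39.8
finger_force: 29.8
```

Run:
```python
from h import *
P=(563.6,4.1,-.118); x,y,_=pose(P,(-6,33,0)); print(x,y); go(x,y,205,np.pi-.118)
```

```text
561.5266931662952 37.576878569742924
t 3.95 shift [ -18.5 -169.8   -2.2] turn 0.007 norm 171.0 grip 39.8 F [-0.5 -0.2 -5.7]
```

In the tool's units: -170 mm / 300 = -0.5667, -135 mm / 300 = -0.45.

Call:
shift_gripper --rows '[{"finger_gap": 30,"d": [-0.0133,-0.15,0]},{"finger_gap": 30,"d": [-0.0267,-0.3,0]},{"finger_gap": 30,"d": [-0.04,-0.45,0]},{"finger_gap": 30,"d": [-0.0567,-0.5667,0]},{"finger_gap": 30,"d": [-0.0567,-0.5667,0]}]'

```text
time: 4.58
tool_pos: [561.5, 34.8, 360.8]
tcp_rot: [-3.14, -0.002, 3.026]
contact_force: [0.1, -0.3, -5.2]
grip_width: 39.7
finger_force: 29.8
```

Run:
```python
from h import *
from plant import bot, optics, telemetry
import cv2
go(561,37.6,14+58.5,np.pi-.118)
c=optics.capture("wrist")["color"][:,:,::-1]
t=optics.capture("side")["color"][110:290,240:420,::-1]
cv2.imwrite("pics/w2.png",np.hstack([cv2.resize(c[:260],(490,320)),cv2.resize(t,(310,320))]))
```

```text
t 4.58 shift [  0.5   2.9 129.3] turn 0.002 norm 129.0 grip 39.7 F [ 0.1 -0.3 -5.2]
```

View pics/w2.png

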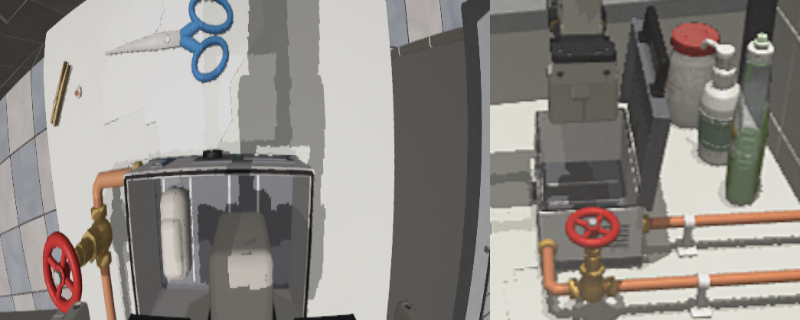

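The block hangs over the free half of the tank, at about (243,260) in the wrist view, clear of the walls and the lid.

In the tool's units: 115 mm / 300 = 0.3833, 105 mm / 300 = 0.35.

Call:
shift_gripper --rows '[{"finger_gap": 30,"d": [0,0.01,0.1]},{"finger_gap": 30,"d": [0,0.01,0.2]},{"finger_gap": 30,"d": [0,0.01,0.2833]},{"finger_gap": 30,"d": [0,0.01,0.35]},{"finger_gap": 30,"d": [0,0.01,0.3833]}]'

```text
time: 5.3
tool_pos: [561.2, 41.6, 245.6]
tcp_rot: [3.142, -0.003, 3.031]
contact_force: [-0.1, 0.1, -5.5]
grip_width: 40.3
finger_force: 29.8
```

Call:
shift_gripper --rows '[{"finger_gap": 30,"d": [0,0,0.0167]},{"finger_gap": 30,"d": [0,0,0.03]},{"finger_gap": 30,"d": [0,0,0.03]}]'

```text
time: 5.68
tool_pos: [561.6, 40.6, 238.5]
tcp_rot: [3.141, 0.0, 3.03]
contact_force: [-1.2, -0.0, -5.6]
grip_width: 39.9
finger_force: 29.8
```

Run:
```python
from h import *
go(561,37.6,14+58.5,np.pi-.118)
```

```text
t 5.67 shift [ 0.2 -3.1  7. ] turn 0.006 norm 8.0 grip 39.9 F [-1.2 -0.  -5.6]
```

In the tool's units: 5 mm / 300 = 0.0167, 3 mm / 300 = 0.01.

Call:
shift_gripper --rows '[{"finger_gap": 30,"d": [0,0,0.01]},{"finger_gap": 30,"d": [0,0,0.0167]},{"finger_gap": 30,"d": [0,0,0.0167]}]'

```text
time: 6.05
tool_pos: [561.4, 40.6, 233.1]
tcp_rot: [3.142, -0.0, 3.03]
contact_force: [-0.4, 0.5, -5.4]
grip_width: 40.2
finger_force: 29.8
```

Call:
shift_gripper --rows '[{"finger_gap": 30,"d": [0,0,0.0033]},{"finger_gap": 30,"d": [0,0,0.0067]},{"finger_gap": 30,"d": [0,0,0.0067]}]'

```text
time: 6.42
tool_pos: [561.5, 40.6, 231.4]
tcp_rot: [3.142, 0.0, 3.03]
contact_force: [-0.2, 0.8, -3.7]
grip_width: 39.8
finger_force: 29.8
```

In the tool's units: 1 mm / 300 = 0.0033.

Call:
shift_gripper --rows '[{"finger_gap": 30,"d": [0,0,0.0033]},{"finger_gap": 30,"d": [0,0,0.0033]}]'

```text
time: 6.68
tool_pos: [561.4, 40.7, 231.3]
tcp_rot: [3.142, 0.001, 3.03]
contact_force: [-3.9, 0.0, 5.6]
grip_width: 39.9
finger_force: 29.8
```

Call:
shift_gripper --rows '[{"finger_gap": 62},{"finger_gap": 62},{"finger_gap": 62},{"finger_gap": 62}]'

```text
time: 7.18
tool_pos: [561.5, 40.6, 230.2]
tcp_rot: [3.142, 0.0, 3.03]
contact_force: [0.1, -0.6, -0.2]
grip_width: 62.1
finger_force: 0.0
```

Call:
shift_gripper --rows '[{"finger_gap": 62,"d": [0,0,-0.1333]},{"finger_gap": 62,"d": [0,0,-0.3]},{"finger_gap": 62,"d": [0,0,-0.4667]},{"finger_gap": 62,"d": [0.1,0,-0.6]},{"finger_gap": 62,"d": [0.1,0,-0.6]}]'

```text
time: 7.8
tool_pos: [530.9, 44.2, 413.8]
tcp_rot: [3.141, 0.006, 3.03]
contact_force: [0.3, -0.7, 0.3]
grip_width: 62.0
finger_force: 0.0
```

Run:
```python
from h import *
from plant import bot, optics, telemetry
import cv2
c=optics.capture("wrist")["color"][:,:,::-1]
cv2.imwrite("pics/w3.png",c)
P=(563.6,4.1,-.118)
h=pose(P,(65-175*np.cos(1.70),0,101+175*np.sin(1.70))); print(h); go(h[0],h[1],h[2]+60,1.453)
```

```text
[650.53898572  -6.20668152 274.54134183]
t 7.85 shift [-124.4  -36.6  -81.5] turn 1.577 norm 153.0 grip 61.8 F [ 1.   0.1 -0.3]
```

View pics/w3.png

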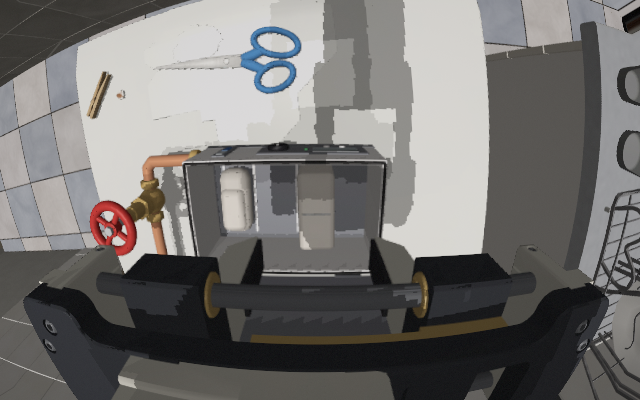

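The block stands upright in the free half, at about (317,205), clear of the walls. Next I turn the tool and go to the lid handle.

In the tool's units: -90 mm / 300 = -0.3, -80 mm / 300 = -0.2667, 0.9 rad / 4 = 0.225.

Call:
shift_gripper --rows '[{"finger_gap": 62,"d": [0,0,-0.0667],"rz": 0.045},{"finger_gap": 62,"d": [0,0,-0.1333],"rz": 0.09},{"finger_gap": 62,"d": [0,0,-0.2],"rz": 0.135},{"finger_gap": 62,"d": [0,0,-0.2667],"rz": 0.18},{"finger_gap": 62,"d": [0,0,-0.3],"rz": 0.225}]'

```text
time: 8.48
tool_pos: [532.4, 43.8, 499.5]
tcp_rot: [-3.141, -0.001, 2.124]
contact_force: [-0.3, -0.0, -0.3]
grip_width: 61.9
finger_force: 0.0
```

Call:
shift_gripper --rows '[{"finger_gap": 62,"rz": 0.045},{"finger_gap": 62,"rz": 0.09},{"finger_gap": 62,"rz": 0.135},{"finger_gap": 62,"rz": 0.1693},{"finger_gap": 62,"rz": 0.1693}]'

```text
time: 9.1
tool_pos: [532.2, 43.8, 498.5]
tcp_rot: [-3.139, 0.0, 1.454]
contact_force: [0.4, 0.4, 0.8]
grip_width: 61.9
finger_force: 0.0
```

Run:
```python
from h import *
go(650.5,-6.2,275+60,1.453)
```

```text
t 9.1 shift [-35.9 123.3   4.2] turn 0.001 norm 128.0 grip 61.9 F [0.4 0.4 0.8]
```

In the tool's units: 123 mm / 300 = 0.41, 90 mm / 300 = 0.3.

Call:
shift_gripper --rows '[{"finger_gap": 62,"d": [-0.05,0.15,0]},{"finger_gap": 62,"d": [-0.1,0.3,0]},{"finger_gap": 62,"d": [-0.12,0.41,0]},{"finger_gap": 62,"d": [-0.12,0.41,0]}]'

```text
time: 9.6
tool_pos: [651.5, -7.4, 497.1]
tcp_rot: [-3.138, 0.0, 1.454]
contact_force: [-2.0, -0.7, -0.1]
grip_width: 62.3
finger_force: 0.0
```

Run:
```python
from h import *
from plant import bot, optics, telemetry
import cv2
go(650.5,-6.2,278,1.453)
t=optics.capture("top")["color"][90:260,205:395,::-1];s=optics.capture("side")["color"][50:240,260:440,::-1]
cv2.imwrite("pics/h1.png",np.hstack([cv2.resize(t,(400,358)),cv2.resize(s,(400,358))]))
```

```text
t 9.6 shift [ 1.1 -0.9 60.1] turn 0.001 norm 60.0 grip 62.3 F [-2.  -0.7 -0.1]
```

View pics/h1.png

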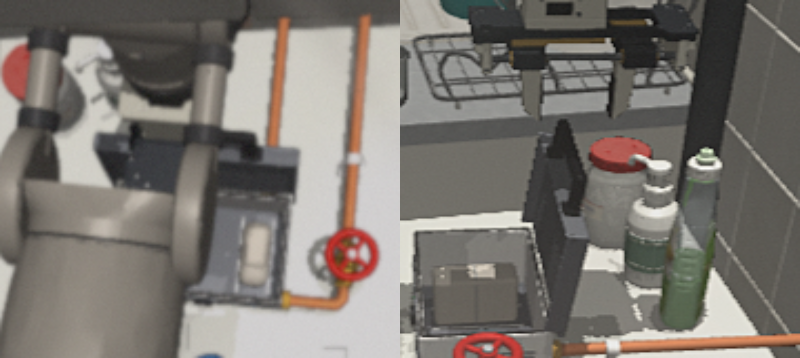

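In the side view the fingertips, at about (530,110) and (622,110), straddle the handle bar at about (572,160). I'll descend and grip it.

In the tool's units: 57 mm / 300 = 0.19, 50 mm / 300 = 0.1667.

Call:
shift_gripper --rows '[{"finger_gap": 62,"d": [0,0,0.1]},{"finger_gap": 62,"d": [0,0,0.1667]},{"finger_gap": 62,"d": [0,0,0.19]},{"finger_gap": 62,"d": [0,0,0.19]}]'

```text
time: 10.2
tool_pos: [649.1, -5.9, 443.8]
tcp_rot: [3.141, -0.0, 1.454]
contact_force: [0.0, 0.4, -0.1]
grip_width: 61.7
finger_force: 0.0
```

Call:
shift_gripper --rows '[{"finger_gap": 5},{"finger_gap": 5},{"finger_gap": 5},{"finger_gap": 5},{"finger_gap": 5}]'

```text
time: 10.82
tool_pos: [649.6, -6.3, 443.2]
tcp_rot: [3.142, -0.0, 1.453]
contact_force: [0.7, -0.2, 0.0]
grip_width: 16.5
finger_force: 0.0
```

Call:
shift_gripper --rows '[{"finger_gap": 5},{"finger_gap": 5},{"finger_gap": 5},{"finger_gap": 5}]'

```text
time: 11.32
tool_pos: [649.6, -6.3, 443.2]
tcp_rot: [3.142, -0.0, 1.453]
contact_force: [-0.0, -0.4, -0.4]
grip_width: 12.0
finger_force: 30.0
```

In the tool's units: 5 mm / 300 = 0.0167.

Call:
shift_gripper --rows '[{"finger_gap": 30},{"finger_gap": 30},{"finger_gap": 30,"d": [0,0,0.0167]},{"finger_gap": 30,"d": [0,0,0.0167]}]'

```text
time: 11.82
tool_pos: [649.5, -6.3, 437.5]
tcp_rot: [-3.14, -0.0, 1.453]
contact_force: [-0.5, -0.3, -0.1]
grip_width: 30.0
finger_force: 0.0
```

Call:
shift_gripper --rows '[{"finger_gap": 5},{"finger_gap": 5},{"finger_gap": 5},{"finger_gap": 5},{"finger_gap": 5}]'

```text
time: 12.45
tool_pos: [649.6, -6.3, 438.4]
tcp_rot: [3.141, -0.0, 1.453]
contact_force: [-1.1, 0.3, -0.1]
grip_width: 12.0
finger_force: 30.0
```

Run:
```python
from h import *
from plant import bot, optics, telemetry
o=telemetry.get_obs();g=o['tool_pos']-[0,0,159]
# hinge from fitted; lid angle by bar x;
P=(563.6,4.1,-.118)
H=pose(P,(65,0,101)); u=np.array([np.cos(P[2]),np.sin(P[2])])
a=(g[:2]-H[:2])@u; th=np.pi-np.arccos(a/175); print('th',th,'grip',o['grip_width'],g)
prev=th
for t in np.arange(th,-.01,-th/15):
    dy=-175*np.cos(t)+175*np.cos(th); dz=-(175*np.sin(t)-175*np.sin(th)); print(round(t,2),round(dy),round(dz))
```

```text
th 1.6944453914302484 grip 11.995709225444894 [649.55958171  -6.27715173 279.36052486]
1.69 0 0
1.58 -20 -1
1.47 -39 0
1.36 -59 3
1.24 -78 8
1.13 -96 15
1.02 -114 25
0.9 -130 36
0.79 -145 49
0.68 -158 64
0.56 -169 80
0.45 -179 97
0.34 -187 115
0.23 -192 134
0.11 -195 154
0.0 -197 174
```

In the tool's units: -96 mm / 300 = -0.32, -78 mm / 300 = -0.26.

Call:
shift_gripper --rows '[{"finger_gap": 5,"d": [0,-0.0667,-0.0033]},{"finger_gap": 5,"d": [0,-0.13,0]},{"finger_gap": 5,"d": [0,-0.1967,0.01]},{"finger_gap": 5,"d": [0,-0.26,0.0267]},{"finger_gap": 5,"d": [0,-0.32,0.05]}]'

```text
time: 13.08
tool_pos: [553.9, 5.0, 424.0]
tcp_rot: [3.138, -0.0, 1.453]
contact_force: [3.4, -0.3, 0.1]
grip_width: 11.7
finger_force: 30.0
```

Call:
shift_gripper --rows '[{"finger_gap": 5,"d": [0,-0.06,0.0333]},{"finger_gap": 5,"d": [0,-0.1133,0.07]},{"finger_gap": 5,"d": [0,-0.1633,0.1133]},{"finger_gap": 5,"d": [0,-0.2067,0.1633]},{"finger_gap": 5,"d": [0,-0.2067,0.1633]}]'

```text
time: 13.7
tool_pos: [492.1, 12.4, 373.7]
tcp_rot: [-3.14, -0.0, 1.453]
contact_force: [-0.8, 0.1, -1.2]
grip_width: 12.3
finger_force: 30.0
```

Run:
```python
from h import *
go(0,0,0,1.453)
```

```text
t 13.7 shift [ -70.3 -486.9  215.4] turn -0.0 norm 537.0 grip 12.3 F [-0.8  0.1 -1.2]
```

Following the arc well. I continue from lid angle 0.68 rad.

In the tool's units: 33 mm / 300 = 0.11, 24 mm / 300 = 0.08.

Call:
shift_gripper --rows '[{"finger_gap": 5,"d": [0,-0.02,0.0267]},{"finger_gap": 5,"d": [0,-0.0367,0.0533]},{"finger_gap": 5,"d": [0,-0.0533,0.08]},{"finger_gap": 5,"d": [0,-0.07,0.11]},{"finger_gap": 5,"d": [0,-0.07,0.11]}]'

```text
time: 14.32
tool_pos: [471.9, 14.8, 340.5]
tcp_rot: [3.142, -0.0, 1.453]
contact_force: [1.8, 1.1, -1.5]
grip_width: 12.1
finger_force: 30.0
```

Call:
shift_gripper --rows '[{"finger_gap": 5,"d": [0,-0.0133,0.03]},{"finger_gap": 5,"d": [0,-0.0267,0.06]},{"finger_gap": 5,"d": [0,-0.0333,0.09]},{"finger_gap": 5,"d": [0,-0.0433,0.1233]},{"finger_gap": 5,"d": [0,-0.0433,0.1233]}]'

```text
time: 14.95
tool_pos: [458.9, 16.3, 303.3]
tcp_rot: [-3.141, -0.0, 1.453]
contact_force: [3.9, 1.7, -2.6]
grip_width: 12.0
finger_force: 30.0
```

Call:
shift_gripper --rows '[{"finger_gap": 5,"d": [0,-0.0067,0.0333]},{"finger_gap": 5,"d": [0,-0.01,0.0667]},{"finger_gap": 5,"d": [0,-0.0133,0.0933]},{"finger_gap": 5,"d": [0,-0.0167,0.1167]},{"finger_gap": 5,"d": [0,-0.0167,0.1167]}]'

```text
time: 15.58
tool_pos: [454.4, 16.9, 268.8]
tcp_rot: [3.14, -0.0, 1.453]
contact_force: [5.0, 2.9, -0.2]
grip_width: 12.0
finger_force: 30.0
```

In the tool's units: 4 mm / 300 = 0.0133, 2 mm / 300 = 0.0067.

Call:
shift_gripper --rows '[{"finger_gap": 5,"d": [0,0,0.0067]},{"finger_gap": 5,"d": [0,0,0.0133]},{"finger_gap": 5,"d": [0,0,0.0133]}]'

```text
time: 15.95
tool_pos: [454.3, 16.9, 265.2]
tcp_rot: [3.14, -0.0, 1.453]
contact_force: [5.3, 1.9, -0.9]
grip_width: 12.1
finger_force: 30.0
```

Call:
shift_gripper --rows '[{"finger_gap": 5,"d": [0,0,0.0067]},{"finger_gap": 5,"d": [0,0,0.01]},{"finger_gap": 5,"d": [0,0,0.01]}]'

```text
time: 16.32
tool_pos: [454.2, 17.0, 264.6]
tcp_rot: [3.139, 0.0, 1.453]
contact_force: [-2.6, 3.1, 26.9]
grip_width: 11.9
finger_force: 30.0
```

Call:
shift_gripper --rows '[{"finger_gap": 5,"d": [0,0,-0.0067]},{"finger_gap": 24,"d": [0,0,-0.0067]},{"finger_gap": 24,"d": [0,0,-0.0067]},{"finger_gap": 24,"d": [0,0,-0.0067]}]'

```text
time: 16.82
tool_pos: [453.4, 16.8, 263.7]
tcp_rot: [-3.139, 0.0, 1.453]
contact_force: [0.3, 0.0, 0.8]
grip_width: 24.0
finger_force: 0.0
```

Call:
shift_gripper --rows '[{"finger_gap": 24,"d": [0,0,-0.1]},{"finger_gap": 24,"d": [0,0,-0.2667]},{"finger_gap": 24,"d": [0,0,-0.4]},{"finger_gap": 24,"d": [0,0,-0.4]}]'

```text
time: 17.32
tool_pos: [454.3, 16.8, 386.7]
tcp_rot: [3.136, 0.0, 1.453]
contact_force: [-0.3, 0.9, 0.1]
grip_width: 24.2
finger_force: 0.0
```

Run:
```python
from h import *
from plant import bot, optics, telemetry
import cv2
go(539,-174.5,200,1.453)
t=optics.capture("top")["color"][120:260,205:395,::-1];s=optics.capture("side")["color"][110:290,240:420,::-1]
cv2.imwrite("pics/v1.png",np.hstack([cv2.resize(t,(400,295)),cv2.resize(s,(400,295))]))
```

```text
t 17.32 shift [-180.   106.5   28.4] turn -0.0 norm 211.0 grip 24.2 F [-0.3  0.9  0.1]
```

View pics/v1.png

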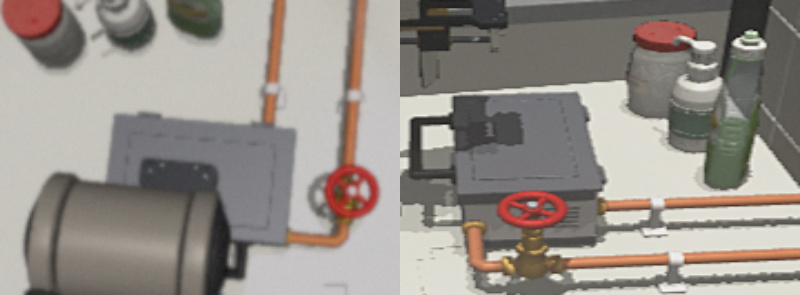

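The lid is flat and shut with the handle in front. The wheel is at top-view crop (351,191), the same place as before. On to the wheel.

In the tool's units: -180 mm / 300 = -0.6, -135 mm / 300 = -0.45, 0.35 rad / 4 = 0.0875.

Call:
shift_gripper --rows '[{"finger_gap": 92,"d": [-0.15,0.09,0],"rz": 0.025},{"finger_gap": 92,"d": [-0.3,0.18,0],"rz": 0.05},{"finger_gap": 92,"d": [-0.45,0.27,0.0167],"rz": 0.075},{"finger_gap": 92,"d": [-0.6,0.3533,0.0333],"rz": 0.0875},{"finger_gap": 92,"d": [-0.6,0.3533,0.0333],"rz": 0.0875}]'

```text
time: 18.05
tool_pos: [538.3, -177.3, 371.0]
tcp_rot: [-3.137, 0.001, 1.099]
contact_force: [0.0, 0.5, -0.4]
grip_width: 69.2
finger_force: 0.0
```

Run:
```python
from h import *
go(539,-174.5,140.5,1.1)
```

```text
t 18.05 shift [ 2.9 -0.3 71.5] turn -0.001 norm 72.0 grip 69.2 F [ 0.   0.5 -0.4]
```

In the tool's units: 2 mm / 300 = 0.0067.

Call:
shift_gripper --rows '[{"finger_gap": 92,"d": [0.0067,0,0]},{"finger_gap": 92,"d": [0.0067,0,0]},{"finger_gap": 92,"d": [0.0067,0,0]},{"finger_gap": 92,"d": [0.0067,0,0]}]'

```text
time: 18.55
tool_pos: [538.8, -171.9, 374.5]
tcp_rot: [3.141, -0.0, 1.104]
contact_force: [-0.8, 0.7, -0.5]
grip_width: 91.7
finger_force: 0.0
```

Run:
```python
from h import *
from plant import bot, optics, telemetry
import cv2
go(539,-174.5,140.5,1.1)
t=optics.capture("top")["color"][160:240,310:420,::-1];s=optics.capture("side")["color"][150:290,240:400,::-1]
cv2.imwrite("pics/v2.png",np.hstack([cv2.resize(t,(400,295)),cv2.resize(s,(400,350))[:295]]))
```

```text
t 18.55 shift [-2.2  1.3 75. ] turn 0.004 norm 75.0 grip 91.7 F [-0.8  0.7 -0.5]
```

View pics/v2.png

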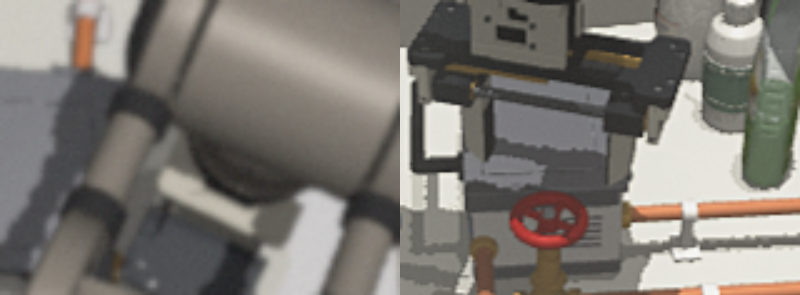

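In the side view the fingertips, at about (482,185) and (617,183), straddle the wheel centred at (549,218). I'll descend.

In the tool's units: 74 mm / 300 = 0.2467, 72 mm / 300 = 0.24.

Call:
shift_gripper --rows '[{"finger_gap": 92,"d": [-0.0067,0.0033,0.1]},{"finger_gap": 92,"d": [-0.0067,0.0033,0.1667]},{"finger_gap": 92,"d": [-0.0067,0.0033,0.2067]},{"finger_gap": 92,"d": [-0.0067,0.0033,0.24]},{"finger_gap": 92,"d": [-0.0067,0.0033,0.2467]}]'

```text
time: 19.27
tool_pos: [538.9, -174.8, 300.0]
tcp_rot: [-3.141, -0.0, 1.103]
contact_force: [0.5, 0.4, -0.6]
grip_width: 92.0
finger_force: 0.0
```

Call:
shift_gripper --rows '[{"finger_gap": 50},{"finger_gap": 50},{"finger_gap": 50},{"finger_gap": 50}]'

```text
time: 19.77
tool_pos: [538.3, -174.4, 300.4]
tcp_rot: [-3.139, -0.0, 1.103]
contact_force: [-4.0, 1.4, 3.1]
grip_width: 60.6
finger_force: 30.0
```

Call:
shift_gripper --rows '[{"finger_gap": 50},{"finger_gap": 50}]'

```text
time: 20.02
tool_pos: [538.3, -174.4, 300.3]
tcp_rot: [-3.139, -0.0, 1.103]
contact_force: [-5.1, 2.2, 3.5]
grip_width: 60.7
finger_force: 30.0
```

In the tool's units: -2.7 mm / 300 = -0.009, -2 mm / 300 = -0.0067, -0.6 rad / 4 = -0.15.

Call:
shift_gripper --rows '[{"finger_gap": 50,"d": [0,0,-0.0023],"rz": -0.0375},{"finger_gap": 50,"d": [0,0,-0.0047],"rz": -0.075},{"finger_gap": 50,"d": [0,0,-0.0067],"rz": -0.1125},{"finger_gap": 50,"d": [0,0,-0.009],"rz": -0.15},{"finger_gap": 50,"d": [0,0,-0.009],"rz": -0.15}]'

```text
time: 20.65
tool_pos: [539.1, -174.5, 303.1]
tcp_rot: [3.141, -0.0, 1.702]
contact_force: [0.3, 3.0, 2.2]
grip_width: 60.3
finger_force: 30.0
```

Run:
```python
from plant import bot, optics, telemetry
print(telemetry.get_obs()['moment'])
```

```text
[0.2484432  0.10877093 0.02241874]
```

Call:
shift_gripper --rows '[{"finger_gap": 50,"d": [0,0,-0.0023],"rz": -0.04},{"finger_gap": 50,"d": [0,0,-0.0047],"rz": -0.08},{"finger_gap": 50,"d": [0,0,-0.007],"rz": -0.12},{"finger_gap": 50,"d": [0,0,-0.0097],"rz": -0.16},{"finger_gap": 50,"d": [0,0,-0.012],"rz": -0.2}]'

```text
time: 21.28
tool_pos: [540.0, -173.9, 306.8]
tcp_rot: [3.138, 0.002, 2.504]
contact_force: [7.1, 7.5, -1.7]
grip_width: 60.5
finger_force: 30.0
```

Call:
shift_gripper --rows '[{"finger_gap": 50,"d": [0,0,-0.0023],"rz": -0.04},{"finger_gap": 50,"d": [0,0,-0.0047],"rz": -0.08},{"finger_gap": 50,"d": [0,0,-0.007],"rz": -0.12},{"finger_gap": 50,"d": [0,0,-0.0097],"rz": -0.16},{"finger_gap": 50,"d": [0,0,-0.012],"rz": -0.2}]'

```text
time: 21.9
tool_pos: [540.3, -172.6, 310.3]
tcp_rot: [3.138, 0.005, -2.979]
contact_force: [7.7, 13.9, -0.6]
grip_width: 60.3
finger_force: 30.0
```

Run:
```python
from plant import bot, optics, telemetry
print(telemetry.get_obs()['moment'])
```

```text
[ 2.07982101 -1.3088862  -0.08653927]
```

In the tool's units: -2.5 mm / 300 = -0.0083, -2 mm / 300 = -0.0067, -0.55 rad / 4 = -0.1375.

Call:
shift_gripper --rows '[{"finger_gap": 50,"d": [0,0,-0.0023],"rz": -0.0375},{"finger_gap": 50,"d": [0,0,-0.0047],"rz": -0.075},{"finger_gap": 50,"d": [0,0,-0.0067],"rz": -0.1125},{"finger_gap": 50,"d": [0,0,-0.0083],"rz": -0.1375},{"finger_gap": 50,"d": [0,0,-0.0083],"rz": -0.1375}]'

```text
time: 22.52
tool_pos: [538.9, -173.1, 312.3]
tcp_rot: [3.138, 0.003, -2.435]
contact_force: [0.7, 10.4, 1.0]
grip_width: 60.4
finger_force: 30.0
```

Run:
```python
from plant import bot, optics, telemetry
o=telemetry.get_obs();print(o['moment'],o['joint_positions'])
```

```text
[ 1.70817858 -0.0910867  -1.15524873] [-0.44720644  0.5032442   1.53948864  0.00476199  1.10118497 -2.72646639]
```

Call:
shift_gripper --rows '[{"finger_gap": 92},{"finger_gap": 92},{"finger_gap": 92},{"finger_gap": 92},{"finger_gap": 92}]'

```text
time: 23.15
tool_pos: [538.9, -174.9, 312.7]
tcp_rot: [-3.141, 0.0, -2.431]
contact_force: [0.6, 0.7, -0.1]
grip_width: 91.6
finger_force: 0.0
```

Call:
shift_gripper --rows '[{"finger_gap": 92,"d": [0,0,-0.1333]},{"finger_gap": 92,"d": [0,0,-0.3333]},{"finger_gap": 92,"d": [0,0,-0.5333]},{"finger_gap": 92,"d": [0,0,-0.5333]}]'

```text
time: 23.65
tool_pos: [539.0, -174.8, 478.2]
tcp_rot: [-3.132, 0.004, -2.431]
contact_force: [0.2, 0.6, -0.9]
grip_width: 91.9
finger_force: 0.0
```

Call:
shift_gripper --rows '[{"finger_gap": 92,"d": [-0.2,0,0]},{"finger_gap": 92,"d": [-0.4,0,0]},{"finger_gap": 92,"d": [-0.5,0,0]},{"finger_gap": 92,"d": [-0.5,0,0]}]'

```text
time: 24.15
tool_pos: [653.7, -75.2, 470.4]
tcp_rot: [3.139, -0.001, -2.428]
contact_force: [0.8, 0.7, -0.1]
grip_width: 92.2
finger_force: 0.0
```

Run:
```python
from h import *
from plant import bot, optics, telemetry
import cv2
old={n:cv2.imread(f'pics/{n}0.png') for n in('side','top')}
for n in ('side','top'):
    c=optics.capture(n)["color"][:,:,::-1]
    for im in (old[n],c):
        m=((im[...,2]>140)&(im[...,1]<70)&(im[...,0]<70)).astype(np.uint8)
        a=(slice(215,260),slice(270,330)) if n=='side' else (slice(190,230),slice(355,395))
        ys,xs=np.nonzero(m[a]); print(n,len(xs),((xs.min()+xs.max())/2+a[1].start,(ys.min()+ys.max())/2+a[0].start) if len(xs) else None)
for z in (140,152): print(z,proj('side',(539,-174.5,z)),proj('top',(539,-174.5,z)))
o=telemetry.get_obs(); print(o['tool_pos'],o['tcp_rot'],o['contact_force'])
```

```text
side 268 (np.float64(299.0), np.float64(237.0))
side 311 (np.float64(299.0), np.float64(232.5))
top 245 (np.float64(371.5), np.float64(210.5))
top 259 (np.float64(371.5), np.float64(210.0))
140 [299.3132407  238.44987695] [372.44502496 210.73372596]
152 [299.34755651 233.8680561 ] [372.86065331 210.07205295]
[652.38257744 -77.07941419 471.46143591] [ 3.14018246e+00 -1.48274725e-03 -2.43021051e+00] [-1.00653411 -0.88300522  0.16131871]
```

The wheel has risen by about 12 mm and it pushed back hard against its stop. The lid is shut and the robot is clear, so I'm handing in.

```bash
python3 -c "
from plant import bot, optics, telemetry
print(bot.close_job())"
```

```text
the job is handed in; nothing more can be done
None
```

The job is handed in with no verdict returned: the salt block stands upright in the free half of the tank, the lid was lowered gently and is shut, and the red handwheel was turned about 2.7 rad to its stop.

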